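# Pack the spares case and draw its latch shut

### The job

Pack the open green case for a service call: pull each marker and the screwdriver that stand in the upright grey holder out of it and lay them flat in the case, together with the green label holder left of the latch and the white connector right of the latch (some of these may be missing). With everything inside, shut the lid, flip the latch's wire bail over so that it hooks behind the keeper on the lid while the lever is still up, then press the lever down past centre until it lies flat and the latch is drawn tight. Leave the other things on the bench alone.

Things in the scene. Friction and masses are not known exactly. Their poses are not given: they have to be found in the camera images.
- case: Green open steel case, fixed: outside 140 (x) x 220 (y) x 60 mm high, walls and floor 4 mm. Origin under the centre of the box; +x points from the latch side (near the robot) to the lid hinge. On its -x face a shelf 58 mm wide, x = -70 to -156 mm, top at z = 58 mm, carries the draw latch, which works in the case's x-z plane y = 0. Position and yaw vary.
- lid (a joint): Lid angle, rad: 0 = shut, 1.85 = stop, open and leaning back beyond upright. Hinge along the case's y at x = +70, z = 60 mm. Plate 144 mm long from the hinge, 224 wide, 8 thick (shut: z = 60 to 68 mm); the keeper stands 10 mm out of its outer face. Stays where it is left above about 1.2 rad; pushed below that it sinks shut by its weight, damped.
- lid_edge (a point): Middle of the lid's free edge, on its outer face, 142 mm from the hinge line; moves with the lid.
- latch_pivot (a point): Pivot of the latch lever, fixed to the case (x = -103, y = 0, z = 72 mm of the case), between two steel cheeks (20 mm long in x, 31 mm wide over both in y, top at z = 78 mm).
- lever (a joint): Latch lever angle, rad: 0 = closed, lying flat and pointing away from the lid (case -x); 2.2 = stop, swung up and over, leaning towards the lid. Stays where it is left (friction, about 1 N at its tip). With the bail hooked, the pull builds up below about 1.1 rad (a few newtons at the tip), passes centre at about 0.4 rad and from there holds the lever down.
- lever_tip (a point): Red roller, 8 mm thick and 22 mm wide, at the free end of the steel lever, 46 mm from the pivot. The lever is 22 mm wide, 5 mm thick.
- bail (a joint): Wire bail's angle on the lever, rad. Its elevation above the case's +x direction (to the lid) is this value minus the lever angle: 1.8 to 2.1 when it leans back, away from the lid, against its stop (bail = 4.0); about -0.3 when it lies on the shut lid behind the keeper with the lever up. It swings freely and falls by its weight to either side of upright.
- bail_bar (a point): Middle of the bail's cross-bar, a steel wire 5 mm thick, 38 mm long (along y). The bail is a U with side wires at y = +-19 mm that pass beside lever and keeper; it is pivoted on the lever 16 mm from the lever's pivot, and the bar is 58 mm from there. With the lever at 1.9 to 2.2 rad the bar, flipped over, comes down 8 to 12 mm behind the keeper.
- keeper_seat (a point): Where the bar's centre lies when hooked: 58 mm to the latch side (-x) of the case's origin, 72 mm up when the lid is shut. The steel keeper is a lip 24 mm wide (y), 5.5 mm thick, standing 10 mm out of the lid's outer face on the latch side of this point, with a small overhang above it. Axes are the lid's: x away from the latch, z out of the lid.
- keeper (a joint): Spring travel of the keeper towards the latch, m: 0 when slack; about 0.001 to 0.002 when the latch is hooked and drawn tight (3 mm at centre).
- holder: Grey holder, fixed: base 52 (x) x 122 (y) x 6 mm, three upright square tubes in a row along its y, 66 mm high, at y = -40, 0, +40 mm. Outer two: 27 mm outside, 21 inside, for markers; middle: 23 outside, 17 inside, for the screwdriver. Origin under its centre. Position and yaw vary.
- marker_red: Black felt marker with a red cap (hidden in the tube), 132 mm long, 18 mm thick, 16 g, standing in an outer tube of the holder with its foot 19 mm and its top 151 mm above the bench; may be absent. Its y axis runs along its length, up as it stands; origin half-way along, on its skin (the marker's axis is 9 mm from it along the body's z).
- marker_red_grip (a point): On that marker's axis, 27 mm below its upper end (105 mm above its foot): a good place to grip it while it stands.
- marker_blue: White felt marker with a blue cap (hidden in the tube), 132 mm long, 18 mm thick, 16 g, standing in an outer tube of the holder with its foot 19 mm and its top 151 mm above the bench; may be absent. Its y axis runs along its length, up as it stands; origin half-way along, on its skin (the marker's axis is 9 mm from it along the body's z).
- marker_blue_grip (a point): On that marker's axis, 27 mm below its upper end (105 mm above its foot): a good place to grip it while it stands.
- driver: Slim screwdriver, black handle, 166 mm long, 60 g, standing tip down in the middle tube of the holder, top 172 mm above the bench; may be absent. Its y axis runs along its length from handle to tip (within 5 degrees of the shaft); origin half-way along, on its skin. For contact it is one taper from the 24 mm handle to the tip.
- driver_grip (a point): Centre of the screwdriver's handle (49 mm long, 24 mm thick), 38 mm below its upper end and 128 mm above its tip.
- label_holder: Small green label holder, a shallow tray with a white floor, 38 (x) x 30 (y) x 14 mm high, 15 g, lying on the bench left of the latch; may be absent. Origin at the centre of its underside, z up. Grip it across the 30 mm width.
- connector: Small white plastic connector housing, 15 (x) x 24 (y) x 13 mm high, 12 g, lying on the bench right of the latch; may be absent. Origin at the centre of its underside, z up. Grip it across the 15 mm width.
- ribbon_roll: Bystander: upright black ribbon roll, 42 mm across, 76 mm high, on the bench to the left; origin under its centre.
- grease_tin: Bystander: flat tin with yellow lid, 69 mm across, 32 mm high, far left; origin under its centre.
There are look-alikes about, which are no part of the job. Of the things that look like the marker_blue, the smallest one is meant.

How it is judged:
By the outcome, as a careful person would: the job done as asked, in the order asked, and still so for the second after the job is handed in, with the robot touching nothing.
Of driver, marker_red, marker_blue, label_holder, connector only 3 to 5 are there at a start; the rules pass over those that are not, and their reading is None.
At some moment in a run one of label_holder, connector may be knocked a few centimetres aside while the robot is not near it.
Once in a run the grip may slacken for a moment while it holds something.
It also fails if it takes over 210 s, if anything falls off the work surface, if the arm or the gripper's body presses on something with over 40 N, if the wrist force passes 120 N, or if a joint passes its speed limit or range.

### The arm

A 7-joint arm with a two-finger parallel gripper is mounted at the origin on a cart in front of the work surface, level with it; the furniture and walls round the work are solid. World frame = base frame: x ahead of the robot, y to its left, z up, the work surface at z = 0. Lengths are in m, angles in rad, forces in N, time in s.
With the tool pointing down it reaches from about 0.4 to 0.9 m from the base axis. Payload 5.6 kg.
Tool frame: the origin (TCP) lies midway between the tips of the shut fingers; the grasp point (between the pads) lies 19 mm behind it; z points along the fingers, y is the line along which they close (so a half turn about z gives the same grasp; the last joint's range is limited). The gripper opens to 92 mm and grips with 3 to 60 N. Pads are 20 mm wide; open, the fingers measure 128 mm over their backs; the gripper's body (75 mm by 189 mm) begins 69 mm behind the grasp point.
Start: joints at [1.173, 0.468, -0.012, 1.603, 0.006, 1.071, -0.056], TCP at [0.226, -0.61, 0.215] pointing down, gripper open.
Joint ranges: [-2.53, 2.53], [-0.31, 2.02], [-1.57, 1.55], [0.28, 2.44], [-1.29, 4.43], [0.15, 1.84], [-2.92, 2.92]. Speed limits (rad/s): [2.57, 2.57, 3.14, 3.14, 3.14, 3.14, 3.14].

### API

Orientations are given as a 3x3 rotation matrix whose columns are the frame's x, y, z axes.
In Python, from station import env, effector, solver, viewer, workorder, search_frame, tip_of gives the robot as it stands. Calls block until the motion is done:
- env.reach(position, orientation): joint-space move of the TCP to a pose.
- env.movel(position, frame=None, rate=0.15): straight line of the TCP; frame=None keeps the orientation; rate is the mean speed in m/s.
- env.goto_joints(angles): joint-space move.
- effector.release() and effector.grasp(squeeze=None): open the fingers fully, or close them until they stop; squeeze is the grip in N (None keeps the last).
- env.pause(seconds).
- solver.inverse_kinematics(position, orientation): joint angles nearest the present ones, or None.
- env.sense(): the state.
- viewer.read_camera(name): name is "scene" or "top" or "wrist"; returns (picture, depth): 384x512x3 uint8, red, green, blue; 384x512 float32, m along the optical axis (not along the pixel's ray), 0 where there is no reading.
- viewer.camera_info(name): a dict with "intrinsics" (3x3 intrinsics, pixels), "dist_coeffs" ([k1, k2, p1, p2, k3] as OpenCV has them; the pictures are not rectified), "eye" and "rotation" of the camera in the world; the wrist camera has in their place "T_tool_cam" (4x4, takes a point from camera to tool coordinates, whose origin is the TCP and whose axes are the flange's). Camera axes: x right, y up, looking along -z (the intrinsics and any distortion apply to the point x, -y, -z); pixel columns grow to the right and rows downward; lengths in m; the calibration is good to about 2 mm. A picture is of the moment at which its call begins: read the wrist's pose just before it. camera_info takes no time and is no camera call.
A pose or a line that the arm cannot do raises env.PlanningError and nothing moves.
- workorder.finish_job(): hands the job in; it is judged then, once.
Trained networks look in the newest picture that a camera, given by its name, has taken for a name from the list of things; names that differ only in an ending like _2 or _b are one class to them, and where a whole thing is asked for, a point or a joint stands for the part that bears it (a point fixed in the world has none). Each returns a list of dicts, best first, with "score" (0 to 1); they miss things now and then, are a little off and sometimes report something else, mostly with a low value. They report only what shows in the picture. A call takes as long as a camera call. They do not tell look-alikes from the thing itself.
- search_frame(camera, name): "at" ([x, y, z] in m, in world coordinates, good to about 4 mm: the middle of the surface that is visible of it).
- tip_of(camera, name): "at" ([x, y, z] in m, in world coordinates, good to about 4 mm: a listed point, or the origin of a listed thing).
The state is a dict: "t": time; "joint_positions": joint angles; "joint_velocities": joint speeds; "tau": joint torques, N m; "ee_pos": TCP position; "tcp_rot": TCP orientation; "wrist_force": force on the tool from outside, world axes, zero at the start; "moment": the same for the moment, N m; "gripper_width": finger opening in m; "grasp_force": force on a finger pad.
Only numpy, scipy, OpenCV 4.12 (cv2) and the standard library are available. Lean on these libraries where they do the work, as an engineer would, in place of code of your own. Each camera call takes 0.05 s, during which the arm holds its last target. There are 200 camera calls.

## Working session

There is one attempt and no reset: what is moved stays moved. The work goes in short steps, each a Python script; the robot and the scene stay as the last script left them, time stands still between calls to the robot, and variables do not carry over. Pictures are saved under pics/ and viewed, at most 14 in all, crops included, and the job is handed in when it is done.

```bash
ls; mkdir -p pics; cat > h.py <<'E'
import numpy as np, cv2
from station import env, effector, solver, viewer, workorder, search_frame, tip_of
def cloud(name):
    s=env.sense(); im,d=viewer.read_camera(name); c=viewer.camera_info(name)
    K=np.array(c["intrinsics"]);D=np.array(c["dist_coeffs"],float)
    v,u=np.mgrid[0:384,0:512]
    p=cv2.undistortPoints(np.stack([u,v],-1).reshape(-1,1,2).astype(np.float64),K,D).reshape(384,512,2)
    P=np.stack([p[...,0]*d,-p[...,1]*d,-d],-1)
    if "eye" in c: R=np.array(c["rotation"]);t=np.array(c["eye"])
    else:
        T=np.array(c["T_tool_cam"]);Rt=np.array(s["tcp_rot"]);R=Rt@T[:3,:3];t=Rt@T[:3,3]+np.array(s["ee_pos"])
    W=P@R.T+t; W[d==0]=np.nan
    return im,W
def save(im,fn): cv2.imwrite("pics/"+fn,im[...,::-1])
E
python3 - <<'E'
from h import *
for c in ["top","scene"]:
    im,W=cloud(c); np.save(c+".npy",W); save(im,c+"0.png")
    print(c,viewer.camera_info(c)["eye"])
    for n in ["case","lid_edge","latch_pivot","lever_tip","bail_bar","keeper_seat","holder","marker_red_grip","marker_blue_grip","driver_grip","label_holder","connector","ribbon_roll","grease_tin"]:
        r=tip_of(c,n); print(n,[(np.round(x["at"],3).tolist(),round(x["score"],2)) for x in r[:4]])
print(env.sense()["t"])
E
```

```text
pics
top [ 0.51073503 -0.03618491  1.22417116]
case [([0.59, -0.182, 0.005], 0.75)]
lid_edge [([0.696, -0.185, 0.196], 0.7), ([0.458, 0.052, -0.003], 0.49), ([0.462, 0.049, 0.089], 0.28)]
latch_pivot [([0.484, -0.185, 0.069], 0.74), ([0.463, 0.059, 0.13], 0.43), ([0.46, 0.096, 0.125], 0.17)]
lever_tip []
bail_bar [([0.469, -0.178, 0.144], 0.47)]
keeper_seat [([0.592, -0.183, 0.002], 0.52), ([0.703, -0.183, 0.18], 0.42)]
holder [([0.456, 0.053, -0.004], 0.72), ([0.514, -0.181, 0.108], 0.71), ([0.454, 0.023, 0.084], 0.64), ([0.703, -0.182, 0.183], 0.21)]
marker_red_grip [([0.46, 0.016, 0.126], 0.48)]
marker_blue_grip [([0.566, 0.246, -0.002], 0.66), ([0.46, 0.096, 0.124], 0.58), ([0.448, 0.167, 0.136], 0.46), ([0.535, 0.104, 0.136], 0.44)]
driver_grip [([0.462, 0.058, 0.131], 0.42)]
label_holder []
connector [([0.426, -0.306, 0.002], 0.42)]
ribbon_roll [([0.567, 0.243, 0.0], 0.62), ([0.466, 0.018, 0.126], 0.41)]
grease_tin []
scene [-0.02325654  0.34266384  0.74712775]
case [([0.593, -0.183, -0.002], 0.58), ([0.457, 0.105, 0.087], 0.39)]
lid_edge [([0.695, -0.187, 0.199], 0.86)]
latch_pivot [([0.489, -0.182, 0.074], 0.88)]
lever_tip [([0.515, -0.181, 0.114], 0.83)]
bail_bar [([0.474, -0.182, 0.14], 0.42)]
keeper_seat []
holder [([0.455, 0.052, -0.001], 0.61)]
marker_red_grip [([0.463, 0.014, 0.124], 0.79)]
marker_blue_grip [([0.458, 0.094, 0.122], 0.85), ([0.454, 0.163, 0.135], 0.84), ([0.538, 0.108, 0.134], 0.56)]
driver_grip [([0.463, 0.058, 0.136], 0.75), ([0.455, 0.104, 0.086], 0.57)]
label_holder [([0.456, 0.105, 0.086], 0.46)]
connector [([0.424, -0.306, -0.001], 0.62), ([0.458, 0.054, -0.003], 0.62)]
ribbon_roll [([0.566, 0.246, 0.003], 0.88)]
grease_tin [([0.741, 0.255, 0.003], 0.59)]
1.5
```

View pics/top0.png

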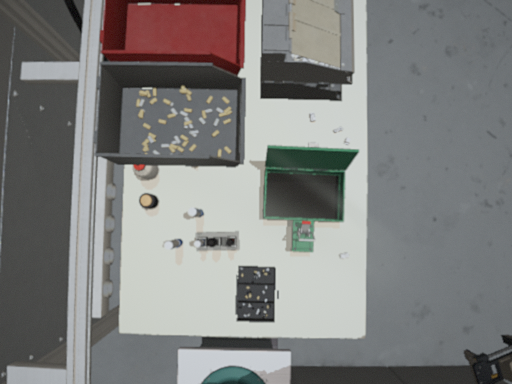

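View pics/scene0.png

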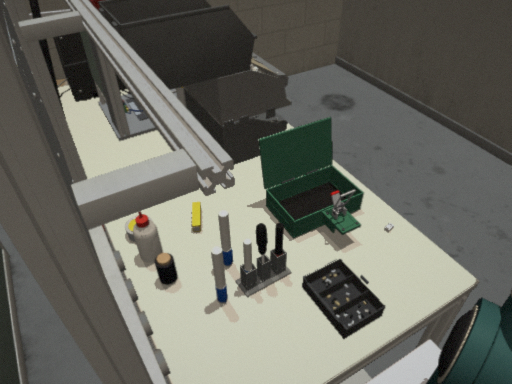

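The pictures show three white markers with blue caps. One is in the holder's left tube (scene 248,252) and two stand loose (scene 220,285 and 226,240). The connector is at top (343,255). The black red-capped marker stands at scene (279,240) and the driver at (262,240). I see no label holder left of the latch. Next I'll measure marker sizes and the case and holder yaw, and take one close crop.

```bash
python3 - <<'E'
from h import *
W=np.load("top.npy").reshape(-1,3); S=np.load("scene.npy").reshape(-1,3)
def sel(P,x0,x1,y0,y1,z0,z1):
    return P[(P[:,0]>x0)&(P[:,0]<x1)&(P[:,1]>y0)&(P[:,1]<y1)&(P[:,2]>z0)&(P[:,2]<z1)]
for n,(x,y) in dict(blue=(.459,.095),A=(.452,.165),B=(.537,.106),drv=(.462,.057),red=(.462,.016)).items():
    for nm,P in(("top",W),("scene",S)):
        q=sel(P,x-.02,x+.02,y-.018,y+.018,.09,.2)
        if len(q): print(n,nm,len(q),"zmax",q[:,2].max().round(3),"med",np.median(q,0).round(3),"ext",np.percentile(q,5,axis=0).round(3),np.percentile(q,95,axis=0).round(3))
q=sel(W,.50,.68,-.31,-.06,.05,.072); r=cv2.minAreaRect(q[:,:2].astype(np.float32)); print("rim",r)
q=sel(W,.50,.68,-.31,-.06,-.02,.02); print("floor",cv2.minAreaRect(q[:,:2].astype(np.float32)),q[:,2].mean())
q=sel(W,.40,.52,-.25,-.12,.05,.064); print("shelf",cv2.minAreaRect(q[:,:2].astype(np.float32)))
q=sel(W,.41,.51,-.02,.13,.055,.075); print("hold",cv2.minAreaRect(q[:,:2].astype(np.float32)))
q=sel(W,.41,.51,-.04,.14,.002,.012); print("holdbase",cv2.minAreaRect(q[:,:2].astype(np.float32)))
q=sel(W,.3,.56,-.4,-.0,.006,.03);  print("low",len(q))
for a in q[:40]: print(a.round(3))
im=cv2.imread("pics/scene0.png")[180:330,180:420]; cv2.imwrite("pics/crop1.png",cv2.resize(im,None,fx=3,fy=3,interpolation=2))
E
```

```text
blue top 55 zmax 0.156 med [0.454 0.09  0.149] ext [0.446 0.085 0.105] [0.461 0.1   0.153]
blue scene 198 zmax 0.153 med [0.448 0.097 0.13 ] ext [0.446 0.089 0.095] [0.457 0.102 0.152]
A top 97 zmax 0.175 med [0.452 0.158 0.168] ext [0.443 0.152 0.1  ] [0.46  0.169 0.173]
A scene 355 zmax 0.172 med [0.442 0.167 0.141] ext [0.439 0.156 0.096] [0.454 0.174 0.17 ]
B top 93 zmax 0.176 med [0.532 0.102 0.168] ext [0.524 0.095 0.1  ] [0.542 0.115 0.172]
B scene 307 zmax 0.173 med [0.527 0.111 0.14 ] ext [0.523 0.099 0.096] [0.537 0.118 0.17 ]
drv top 85 zmax 0.177 med [0.459 0.054 0.169] ext [0.45  0.045 0.129] [0.468 0.065 0.174]
drv scene 300 zmax 0.174 med [0.452 0.062 0.144] ext [0.447 0.052 0.101] [0.461 0.069 0.172]
red top 44 zmax 0.154 med [0.458 0.013 0.149] ext [0.45  0.005 0.099] [0.465 0.02  0.153]
red scene 184 zmax 0.152 med [0.453 0.018 0.127] ext [0.449 0.01  0.093] [0.462 0.023 0.151]
rim ((0.5814751386642456, -0.18498128652572632), (0.22147022187709808, 0.1637456715106964), 88.8868637084961)
floor ((0.5893984436988831, -0.18493276834487915), (0.17768427729606628, 0.249911
[... 628 characters left out ...]
34  0.008]
[ 0.559 -0.145  0.007]
[ 0.559 -0.157  0.007]
[ 0.559 -0.16   0.006]
[ 0.559 -0.165  0.006]
[ 0.559 -0.168  0.006]
[ 0.559 -0.171  0.007]
[ 0.56  -0.18   0.007]
[ 0.56  -0.185  0.007]
[ 0.56  -0.188  0.006]
[ 0.56  -0.197  0.007]
[ 0.553 -0.026  0.007]
[ 0.555 -0.08   0.007]
[ 0.555 -0.083  0.006]
[ 0.555 -0.086  0.006]
[ 0.555 -0.092  0.006]
[ 0.555 -0.097  0.007]
[ 0.555 -0.1    0.008]
[ 0.555 -0.111  0.007]
[ 0.555 -0.12   0.009]
[ 0.556 -0.123  0.006]
[ 0.556 -0.134  0.008]
[ 0.556 -0.139  0.014]
[ 0.556 -0.145  0.011]
[ 0.556 -0.148  0.007]
[ 0.556 -0.151  0.006]
[ 0.556 -0.154  0.006]
[ 0.556 -0.157  0.007]
[ 0.557 -0.165  0.006]
[ 0.557 -0.168  0.007]
[ 0.557 -0.194  0.01 ]
```

View pics/crop1.png

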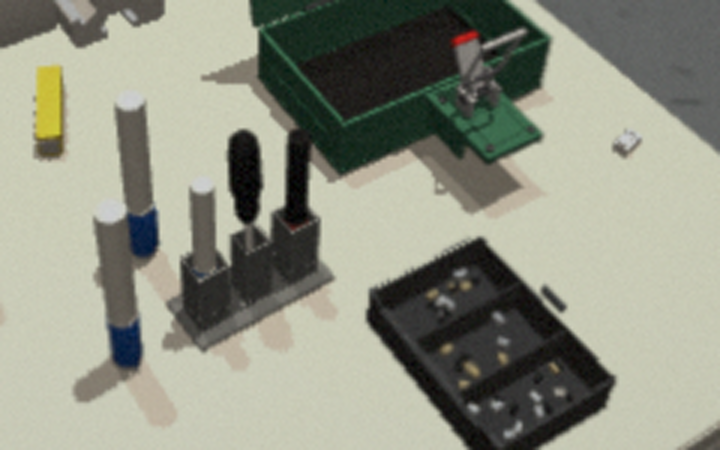

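The crop confirms it. The holder's white marker tops out at about 0.152 m against 0.172 m for the loose ones (crop 120,150 and 118,280), so it is the one meant. Now a reachability check.

```bash
cat >> h.py <<'E'
from scipy.spatial.transform import Rotation as Ro
def Rpick(L,s=1,w=0):  # tool leaning to -y by L deg, closing along x; w yaw
    L=np.radians(L); z=np.array([0,np.sin(L),-np.cos(L)]); y=np.array([s,0,0.]); x=np.cross(y,z)
    return Ro.from_euler('z',w,degrees=True).as_matrix()@np.stack([x,y,z],1)
def Rplace(L,psi,s=1): # marker horizontal, its top end at +y turned by psi
    return Ro.from_euler('z',psi,degrees=True).as_matrix()@Ro.from_euler('x',-90,degrees=True).as_matrix()@Rpick(L,s)
def Rdown(psi): # closing direction along world angle psi deg
    a=np.radians(psi); y=np.array([np.cos(a),np.sin(a),0]); z=np.array([0,0,-1.]); return np.stack([np.cross(y,z),y,z],1)
def G(p,R,back=.019): # tcp for a grasp point p
    return np.array(p)+R[:,2]*back
E
python3 - <<'E'
from h import *
print({k:(np.round(v,3).tolist() if k!='t' else v) for k,v in env.sense().items()})
for s in (1,-1):
  for L in (40,50,60):
    for w in (0,-15):
      a=[solver.inverse_kinematics(G(p,Rpick(L,s,w)),Rpick(L,s,w)) for p in [(.459,.016,.124),(.459,.016,.3),(.459,.055,.134),(.459,.095,.124)]]
      print(s,L,w,[None if q is None else np.round(q,2).tolist() for q in a])
    for psi in (40,20,-40,0):
      R=Rplace(L,psi,s); a=[solver.inverse_kinematics(G(p,R),R) for p in [(.59,-.17,.05),(.57,-.17,.2)]]
      print("  place",s,L,psi,[None if q is None else np.round(q,2).tolist() for q in a])
E
```

```text
{'t': 1.5, 'joint_positions': [1.173, 0.468, -0.012, 1.603, 0.006, 1.071, -0.056], 'joint_velocities': [0.0, 0.001, 0.001, 0.001, -0.0, -0.0, -0.001], 'tau': [-0.0, -52.041, -0.012, -24.405, -0.057, 0.011, 0.0], 'ee_pos': [0.226, -0.61, 0.215], 'tcp_rot': [[0.938, 0.347, -0.0], [0.347, -0.938, -0.0], [-0.0, 0.0, -1.0]], 'wrist_force': [-0.714, -0.416, -0.017], 'moment': [0.024, -0.002, 0.074], 'grasp_force': 0.0, 'gripper_width': 0.092}
1 40 0 [[0.86, 0.61, -0.68, 2.06, -0.43, 0.81, 0.58], [0.97, 0.32, -0.78, 1.94, -0.5, 1.18, 0.45], [0.8, 0.57, -0.69, 2.09, -0.48, 0.78, 0.55], [0.73, 0.59, -0.7, 2.12, -0.52, 0.7, 0.53]]
1 40 -15 [[0.89, 0.54, -0.66, 2.18, -0.65, 0.66, 0.59], [0.96, 0.19, -0.68, 2.05, -0.67, 1.06, 0.4], [0.83, 0.5, -0.68, 2.21, -0.71, 0.62, 0.56], [0.78, 0.53, -0.73, 2.23, -0.74, 0.52, 0.53]]
  place 1 40 40 [[-0.2, 0.69, 0.11, 2.24, 1.99, 0.7, -1.34], [0.25, 0.36, -0.41, 2.24, 1.64, 0.82, -0.78]]
  place 1 40 20 [[-0.37, 0.75, 0.25, 2.07, 1.36, 0.71, -1.09], [0.25, 0.48, -0.51, 2.07, 1.36, 1.14, -0.81]]
  place 1 40 -40 [[-0.07, 0.96, 0.02, 1.45, 0.58, 1.44, -1.05],
[... 3533 characters left out ...]
, -1.02, 1.23, -1.98], [0.34, 0.66, -0.06, 2.11, -1.08, 1.16, -1.98]]
-1 60 -15 [[0.47, 0.63, 0.02, 2.19, -1.19, 1.16, -1.92], [0.37, 0.27, 0.14, 2.14, -1.08, 1.36, -2.29], [0.43, 0.59, -0.03, 2.23, -1.25, 1.11, -1.93], [0.71, 0.66, -0.45, 2.24, -1.2, 0.85, -1.99]]
  place -1 60 40 [[-0.63, 0.76, 0.85, 2.15, -1.07, 0.16, -1.44], [-0.87, 0.47, 1.15, 2.14, -0.23, 0.39, -2.11]]
  place -1 60 20 [[-0.62, 0.78, 0.79, 2.04, -0.08, 0.32, -2.76], [-0.97, 0.75, 1.35, 2.04, -0.5, 0.63, -2.24]]
  place -1 60 -40 [[0.68, 1.17, -1.12, 1.56, 1.21, 1.68, 1.74], [0.7, 0.9, -1.11, 1.56, 0.99, 1.73, 1.87]]
  place -1 60 0 [[0.72, 1.07, -1.12, 1.82, 1.47, 1.47, 2.17], [0.84, 0.9, -1.33, 1.81, 1.3, 1.61, 2.31]]
```

```bash
python3 - <<'E'
from h import *
print(np.round(viewer.camera_info("wrist")["T_tool_cam"],3).tolist())
env.reach([.43,-.30,.22],Rdown(0)); s=env.sense(); print(s["t"],np.round(s["ee_pos"],3))
im,W=cloud("wrist"); save(im,"w1.png"); np.save("w1.npy",W)
for n in ["connector","label_holder"]: print(n,[(np.round(x["at"],4).tolist(),round(x["score"],2)) for x in tip_of("wrist",n)])
m=(W[...,2]>.006)&(W[...,2]<.03)&(abs(W[...,0]-.426)<.04)&(abs(W[...,1]+.306)<.04)
q=W[m]; t=q[q[:,2]>.009]; print(len(q),len(t),q[:,2].max(),cv2.minAreaRect(t[:,:2].astype(np.float32)),np.median(t,0))
E
```

```text
[[-0.0, 0.969, 0.248, 0.07], [1.0, 0.0, -0.0, 0.001], [-0.0, 0.248, -0.969, -0.169], [0.0, 0.0, 0.0, 1.0]]
2.8833 [ 0.429 -0.302  0.22 ]
connector [([0.4231, -0.3024, -0.0005], 0.76)]
label_holder []
179 80 0.012868518227416581 ((0.42537006735801697, -0.30516308546066284), (0.012650474905967712, 0.023960798978805542), 13.686256408691406) [ 0.42507966 -0.30394275  0.0098868 ]
```

View pics/w1.png

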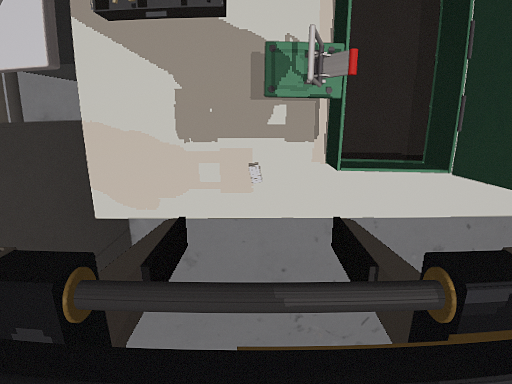

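The connector is at wrist pixel (255,172); the latch lever, bail and red roller are right of centre. No label holder shows beside the latch. Picking the connector.

```bash
cat >> h.py <<'E'
def st(msg=""):
    s=env.sense(); print(msg,"t%.1f"%s["t"],"tcp",np.round(s["ee_pos"],3),"w%.4f"%s["gripper_width"],"gf%.1f"%s["grasp_force"],"F",np.round(s["wrist_force"],1)); return s
E
python3 - <<'E'
from h import *
R=Rdown(13.7); env.reach([.4255,-.305,.08],R); env.movel([.4255,-.305,.004],R,.15)
st("down"); effector.grasp(20); st("grip"); env.movel([.4255,-.305,.15],R,.25); s=st("lift")
if s["gripper_width"]>.008:
    q=[solver.inverse_kinematics([.615,-.2,.15],Rdown(a)) for a in (90,-90)]; print([None if x is None else np.round(x,2) for x in q])
    j=np.array(s["joint_positions"]); a=min((a for a,x in zip((90,-90),q) if x is not None),key=lambda a:abs(q[(90,-90).index(a)]-j).max())
    R=Rdown(a); env.reach([.615,-.2,.15],R); s=st("over"); 
    if s["gripper_width"]>.008:
        env.movel([.615,-.2,.014],R,.15); st("low"); effector.release(); env.movel([.615,-.2,.2],R,.25); st("up")
E
```

```text
down t4.3 tcp [ 0.427 -0.306  0.005] w0.0919 gf0.0 F [-1.  -0.4  0.6]
grip t5.5 tcp [ 0.425 -0.305  0.004] w0.0149 gf20.0 F [-0.5 -0.  -0.4]
lift t6.2 tcp [ 0.425 -0.305  0.149] w0.0151 gf20.0 F [ 0.4  0.2 -0.6]
[array([ 0.75,  0.65, -0.7 ,  1.63,  0.47,  1.04,  1.48]), array([ 0.3 ,  0.53, -0.05,  1.66,  0.03,  0.95, -1.33])]
over t7.1 tcp [ 0.613 -0.201  0.148] w0.0146 gf20.0 F [-0.6 -0.3 -0.8]
low t8.1 tcp [ 0.616 -0.2    0.015] w0.0150 gf20.0 F [0.6 0.1 0.7]
up t10.2 tcp [ 0.614 -0.2    0.199] w0.0918 gf0.0 F [-0.3 -0.4 -0.1]
```

```bash
python3 - <<'E'
from h import *
im,W=cloud("wrist"); save(im,"w2a.png")
m=(W[...,2]>.012)&(W[...,2]<.03)&(W[...,0]>.53)&(W[...,0]<.65)&(W[...,1]<-.1); print("conn in case",m.sum(),np.nanmedian(W[m],0) if m.any() else None)
for n in ["connector"]: print(n,[(np.round(x["at"],4).tolist(),round(x["score"],2)) for x in tip_of("wrist",n)])
env.reach([.455,-.04,.28],Rdown(0)); st()
im,W=cloud("wrist"); save(im,"w2.png"); np.save("w2.npy",W)
for n in ["marker_red_grip","driver_grip","marker_blue_grip","latch_pivot","lever_tip","bail_bar"]: print(n,[(np.round(x["at"],4).tolist(),round(x["score"],2)) for x in tip_of("wrist",n)])
for n,y,z in(("red",.016,.146),("drv",.055,.165),("blue",.095,.146)):
    q=W[(abs(W[...,0]-.459)<.025)&(abs(W[...,1]-y)<.018)&(W[...,2]>z)]
    print(n,len(q),np.median(q,0).round(4),q.min(0).round(4),q.max(0).round(4))
q=W[(abs(W[...,0]-.459)<.03)&(abs(W[...,1]-.055)<.08)&(abs(W[...,2]-.066)<.005)]; print(len(q),cv2.minAreaRect(q[:,:2].astype(np.float32)))
E
```

```text
conn in case 534 [ 0.60697851 -0.28920359  0.0176184 ]
connector [([0.6139, -0.1962, 0.0023], 0.53)]
 t11.7 tcp [ 0.455 -0.04   0.28 ] w0.0920 gf0.0 F [-0.6  0.2 -0.7]
marker_red_grip [([0.4563, 0.0142, 0.1299], 0.66)]
driver_grip [([0.4613, 0.0566, 0.1331], 0.58)]
marker_blue_grip [([0.4537, 0.0933, 0.1236], 0.65), ([0.5342, 0.1085, 0.1349], 0.57)]
latch_pivot [([0.4901, -0.1808, 0.0698], 0.81)]
lever_tip [([0.514, -0.1852, 0.1097], 0.87)]
bail_bar []
red 206 [0.4602 0.0147 0.1489] [0.4531 0.0065 0.1461] [0.4684 0.0227 0.1514]
drv 368 [0.4616 0.0582 0.1697] [0.4524 0.0488 0.165 ] [0.471  0.0686 0.173 ]
blue 238 [0.4571 0.0939 0.1488] [0.4494 0.0858 0.1461] [0.4648 0.1026 0.1515]
381 ((0.45873913168907166, 0.05415307730436325), (0.026094751432538033, 0.10621780902147293), 2.8389644622802734)
```

View pics/w2.png

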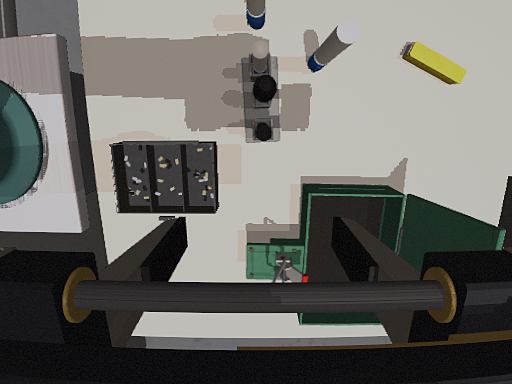

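Holder row at wrist pixels blue (260,50), driver (264,88), red (264,131). The network again finds the connector inside the case. Next the red marker.

```bash
cat >> h.py <<'E'
def Rinc(L,a): return Ro.from_euler('x',-a,degrees=True).as_matrix()@Rpick(L)
def pick(p,L=55,w=0,lift=.27,sq=25):
    R=Rpick(L,1,w); env.reach(G(p,R,-.09),R); env.movel(G(p,R),R,.15); effector.grasp(sq); s=st("grip")
    env.movel(G([p[0],p[1],lift],R),R,.2); return st("lift")
def place(x,y,z,L=55,a=60):
    R=Rinc(L,a); env.reach(G([x,y,z+.1],R),R); s=st("over")
    if s["gripper_width"]<.01: print("LOST"); return
    env.movel(G([x,y,z],R),R,.12); st("low"); effector.release(); env.movel(G([x,y,z+.15],R),R,.25); st("up")
E
python3 - <<'E'
from h import *
R=Rinc(55,60); print(solver.inverse_kinematics(G([.58,-.13,.085],R),R))
s=pick([.4605,.0147,.124])
if s["gripper_width"]>.014:
    im,W=cloud("scene"); save(im,"s1.png"); place(.58,-.13,.085)
E
```

```text
[ 0.46576857  0.61199483 -0.45770004  1.8361435   0.48976658  0.79833297
 -0.27139797]
grip t14.9 tcp [0.46  0.03  0.113] w0.0163 gf25.0 F [-0.1  0.6  0. ]
lift t15.8 tcp [0.46  0.03  0.258] w0.0164 gf25.0 F [-0.4 -0.1  0.4]
over t16.7 tcp [ 0.579 -0.132  0.165] w0.0162 gf25.0 F [-0.4  0.2 -0.1]
low t17.7 tcp [ 0.581 -0.132  0.067] w0.0164 gf25.0 F [0.  1.4 0.2]
up t19.6 tcp [ 0.579 -0.132  0.215] w0.0919 gf0.0 F [-0.4 -0.2 -0.3]
```

```bash
python3 - <<'E'
from h import *
im,W=cloud("wrist"); save(im,"w3.png")
s=pick([.461,.0568,.134],lift=.31)
if s["gripper_width"]>.014: place(.582,-.148,.088)
im,W=cloud("wrist"); save(im,"w4.png")
im,W=cloud("scene"); save(im,"s2.png")
a=cv2.imread("pics/w3.png");b=cv2.imread("pics/w4.png");c=cv2.imread("pics/s2.png")[130:330,180:440]
cv2.imwrite("pics/v1.png",np.vstack([np.hstack([cv2.resize(a,(400,300)),cv2.resize(b,(400,300))]),np.hstack([cv2.resize(c,(390,300)),np.zeros((300,410,3),np.uint8)])]))
E
```

```text
grip t22.4 tcp [0.46  0.073 0.123] w0.0227 gf25.0 F [-1.8 -0.   0.1]
lift t23.5 tcp [0.461 0.072 0.298] w0.0232 gf25.0 F [-0.9 -1.5 -1.2]
over t24.5 tcp [ 0.581 -0.149  0.168] w0.0233 gf24.9 F [ 0.3  0.1 -1.3]
low t25.5 tcp [ 0.583 -0.15   0.07 ] w0.0232 gf24.9 F [ 0.2 -0.4 -0.3]
up t27.3 tcp [ 0.581 -0.15   0.218] w0.0917 gf0.0 F [-0.7 -0.1 -0.5]
```

View pics/v1.png

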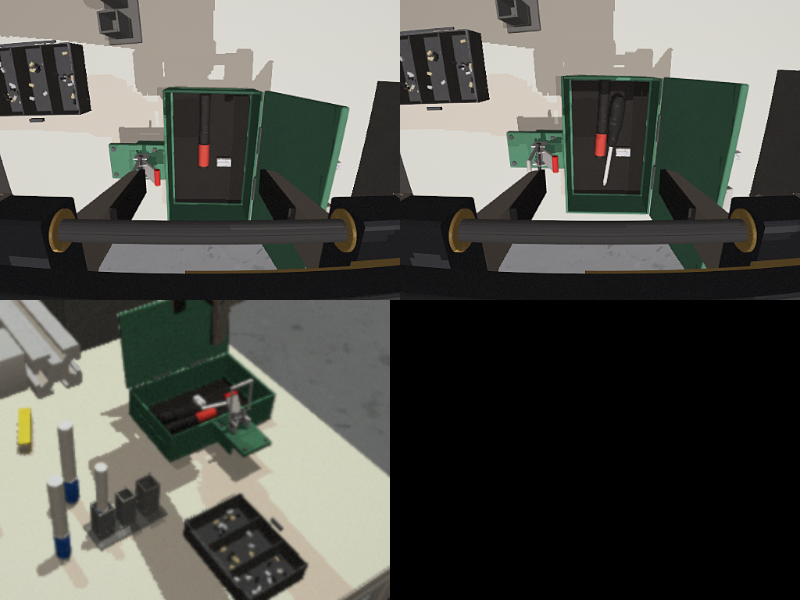

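The red marker, driver and connector lie flat in the case (top-right panel 600,130 / 612,120 / 623,152). Next the blue one.

```bash
python3 - <<'E'
from h import *
s=pick([.457,.0938,.124],w=10)
if s["gripper_width"]>.014: place(.567,-.123,.09)
im,W=cloud("wrist"); save(im,"w5.png")
im,W=cloud("scene"); save(im,"s3.png")
b=cv2.imread("pics/w5.png");c=cv2.imread("pics/s3.png")[130:330,180:440]
cv2.imwrite("pics/v2.png",np.hstack([cv2.resize(b,(400,300)),cv2.resize(c,(390,300))]))
for n in ["lid_edge","latch_pivot","lever_tip","bail_bar","case"]: print(n,[(np.round(x["at"],4).tolist(),round(x["score"],2)) for x in tip_of("scene",n)])
E
```

```text
grip t30.2 tcp [0.454 0.109 0.113] w0.0165 gf25.0 F [-0.2 -0.1  0.2]
lift t31.1 tcp [0.454 0.109 0.258] w0.0162 gf25.0 F [ 0.3  0.3 -0.1]
over t32.1 tcp [ 0.566 -0.124  0.17 ] w0.0164 gf25.0 F [0.5 0.1 0.1]
low t33.1 tcp [ 0.568 -0.125  0.072] w0.0163 gf25.0 F [ 0.8 -0.2  0.6]
up t35.0 tcp [ 0.566 -0.125  0.22 ] w0.0918 gf0.0 F [ 0.3 -0.7 -0.1]
lid_edge [([0.6992, -0.1846, 0.1975], 0.85), ([0.4898, -0.1847, 0.0725], 0.41)]
latch_pivot [([0.4923, -0.1812, 0.0716], 0.67)]
lever_tip [([0.5181, -0.1814, 0.1101], 0.52)]
bail_bar [([0.4992, -0.1823, 0.146], 0.43)]
case [([0.5908, -0.1823, -0.0008], 0.71)]
```

View pics/v2.png

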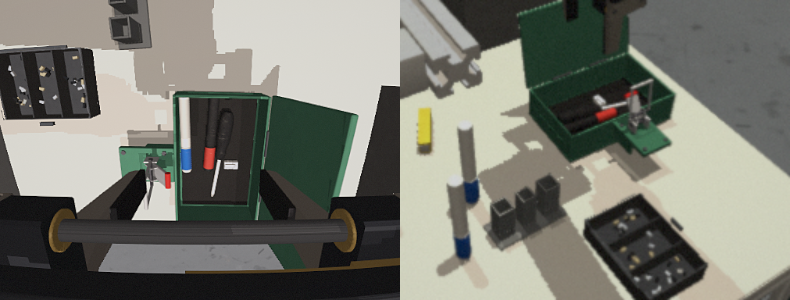

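Everything is flat inside: blue (187,135), red (210,135), driver (224,130), connector (231,165). Measuring the latch from the clouds, and the space behind the lid.

```bash
python3 - <<'E'
from h import *
effector.grasp(5)
env.reach([.50,-.28,.30],Rdown(0)); st()
im,W=cloud("wrist"); save(im,"w6.png")
q=W[(W[...,0]>.43)&(W[...,0]<.53)&(abs(W[...,1]+.183)<.035)&(W[...,2]>.082)]
for z in np.arange(.085,.15,.006):
    s=q[abs(q[:,2]-z)<.003]
    if len(s): print("z%.3f n%d"%(z,len(s)),np.median(s,0).round(4),s.min(0).round(3)[:2],s.max(0).round(3)[:2])
b=q[q[:,2]>.13]; print("bar",len(b),b.mean(0) if len(b) else "")
red=(im[...,0]>120)&(im[...,1]<60)&(W[...,2]>.09)&(W[...,0]<.54); print("roller",red.sum(),np.median(W[red],0))
i=W[(W[...,0]>.53)&(W[...,0]<.645)&(W[...,1]>-.28)&(W[...,1]<-.085)]; print("in case zmax",np.nanpercentile(i[:,2],[50,90,99,100]))
for n in ["latch_pivot","lever_tip","bail_bar"]: print(n,[(np.round(x["at"],4).tolist(),round(x["score"],2)) for x in tip_of("wrist",n)])
im,T=cloud("top")
q=T[(T[...,0]>.715)&(T[...,0]<.95)&(T[...,1]>-.36)&(T[...,1]<-.02)&(T[...,2]>.03)]
for x in np.arange(.72,.95,.02):
    s=q[(q[:,0]>=x)&(q[:,0]<x+.02)]; print(round(x,2),len(s),s[:,2].max().round(3) if len(s) else 0)
q=T[(T[...,0]>.40)&(T[...,0]<.55)&(abs(T[...,1]+.183)<.03)&(T[...,2]>.09)]; print(q.round(3).tolist()[:40])
E
```

```text
t37.5 tcp [ 0.5   -0.278  0.3  ] w0.0009 gf0.0 F [ 0.3  0.8 -0.2]
z0.085 n50 [ 0.4937 -0.1816  0.0863] [ 0.487 -0.197] [ 0.505 -0.164]
z0.091 n142 [ 0.4938 -0.1814  0.0896] [ 0.491 -0.201] [ 0.506 -0.163]
z0.097 n72 [ 0.5086 -0.1817  0.0968] [ 0.494 -0.193] [ 0.511 -0.164]
z0.103 n75 [ 0.5133 -0.1822  0.1031] [ 0.493 -0.193] [ 0.523 -0.163]
z0.109 n137 [ 0.519  -0.1825  0.1087] [ 0.493 -0.201] [ 0.523 -0.164]
z0.115 n4 [ 0.4943 -0.164   0.1146] [ 0.493 -0.2  ] [ 0.496 -0.163]
z0.121 n3 [ 0.4944 -0.164   0.1213] [ 0.494 -0.202] [ 0.496 -0.163]
z0.127 n2 [ 0.4951 -0.1821  0.1276] [ 0.494 -0.201] [ 0.496 -0.164]
z0.133 n3 [ 0.4958 -0.1633  0.1332] [ 0.496 -0.202] [ 0.496 -0.162]
z0.145 n184 [ 0.4981 -0.1824  0.1461] [ 0.496 -0.202] [ 0.5   -0.161]
bar 189 [ 0.49819271 -0.18224791  0.14586431]
roller 88 [ 0.51909404 -0.18265612  0.10900936]
in case zmax [0.38648692 0.42435439 0.42834054 0.42893167]
latch_pivot [([0.4907, -0.1797, 0.0703], 0.63)]
lever_tip [([0.5188, -0.1834, 0.1054], 0.7), ([0.5948, -0.1831, -0.0003], 0.29)]
bail_bar [([0.4956, -0.1811, 0.1459], 0.67)]
0.72 33 0.493
0.74
[... 386 characters left out ...]
176, 0.11], [0.517, -0.178, 0.11], [0.517, -0.18, 0.115], [0.517, -0.183, 0.114], [0.517, -0.186, 0.114], [0.517, -0.189, 0.11], [0.517, -0.191, 0.114], [0.517, -0.194, 0.108], [0.514, -0.173, 0.111], [0.514, -0.176, 0.111], [0.514, -0.178, 0.111], [0.514, -0.181, 0.112], [0.514, -0.184, 0.108], [0.514, -0.186, 0.11], [0.514, -0.19, 0.105], [0.514, -0.191, 0.111], [0.515, -0.195, 0.106], [0.511, -0.174, 0.106], [0.512, -0.177, 0.105], [0.512, -0.179, 0.109], [0.512, -0.182, 0.104], [0.512, -0.184, 0.109], [0.512, -0.187, 0.106], [0.512, -0.19, 0.105], [0.512, -0.192, 0.11], [0.509, -0.173, 0.096], [0.509, -0.174, 0.104], [0.509, -0.177, 0.103], [0.509, -0.179, 0.106], [0.509, -0.182, 0.106]]
```

View pics/w6.png

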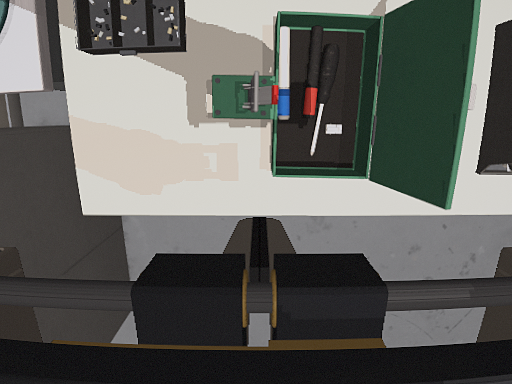

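Something nudged the bail: its bar is now almost upright, at x≈0.497 instead of 0.472 (wrist pixel 255,90). I'll push it back to its stop before shutting the lid.

```bash
python3 - <<'E'
from h import *
R=Rdown(0); env.reach([.545,-.182,.20],R); env.movel([.545,-.182,.128],R,.12); st("a"); env.movel([.497,-.182,.128],R,.05); st("b")
env.movel([.52,-.182,.128],R,.1); env.movel([.52,-.182,.28],R,.2)
env.reach([.50,-.28,.30],R)
im,W=cloud("wrist")
q=W[(W[...,0]>.43)&(W[...,0]<.54)&(abs(W[...,1]+.183)<.035)&(W[...,2]>.126)&(W[...,2]<.16)]; print("bar",len(q),np.median(q,0))
red=(im[...,0]>120)&(im[...,1]<60)&(W[...,2]>.09)&(W[...,0]<.54); print("roller",red.sum(),np.median(W[red],0))
E
```

```text
a t39.1 tcp [ 0.546 -0.183  0.129] w0.0005 gf0.0 F [-0.4 -0.2  0.7]
b t40.2 tcp [ 0.497 -0.182  0.128] w0.0002 gf0.0 F [-0.6  0.2  0.2]
bar 230 [ 0.48014896 -0.18210421  0.14473981]
roller 80 [ 0.51961089 -0.18357321  0.10896807]
```

```bash
python3 - <<'E'
from h import *
R=Rdown(90); q1=solver.inverse_kinematics([.765,-.235,.33],R); R2=Rdown(-90); q2=solver.inverse_kinematics([.765,-.235,.33],R2)
j=np.array(env.sense()["joint_positions"]); print(q1,q2)
if q1 is None or (q2 is not None and abs(q2-j).max()<abs(q1-j).max()): R=R2
env.movel([.50,-.28,.36]); env.reach([.765,-.235,.33],R); st()
env.movel([.765,-.235,.15],R,.15); st("behind")
env.movel([.62,-.235,.15],R,.08); st("pushed")
env.movel([.62,-.235,.26],R,.2); env.reach([.5,-.33,.36],Rdown(0)); env.pause(1.5); st()
for c in ["scene","wrist"]:
    im,W=cloud(c); save(im,c+"_lid.png")
    q=W[(W[...,0]>.54)&(W[...,0]<.65)&(W[...,1]>-.28)&(W[...,1]<-.21)&(W[...,2]<.25)]; print("lid z",np.nanpercentile(q[:,2],[5,50,95]))
    for n in ["keeper_seat","lid_edge","bail_bar","lever_tip"]: print(n,[(np.round(x["at"],4).tolist(),round(x["score"],2)) for x in tip_of(c,n)])
q=W[(W[...,0]>.43)&(W[...,0]<.54)&(abs(W[...,1]+.183)<.035)&(W[...,2]>.126)&(W[...,2]<.16)]; print("bar",len(q),np.median(q,0))
E
```

```text
[ 0.55266761  0.77021742 -0.65182822  0.95594002  0.43642918  1.53266167
  1.60459423] [ 0.31440041  0.69135393 -0.11861396  0.98254923  0.07589559  1.47143556
 -1.35549145]
 t43.8 tcp [ 0.764 -0.235  0.33 ] w0.0009 gf0.0 F [ 1.  -0.5  0.2]
behind t45.1 tcp [ 0.766 -0.235  0.151] w0.0008 gf0.0 F [0.3 0.2 0.3]
pushed t47.1 tcp [ 0.62  -0.235  0.15 ] w0.0002 gf0.0 F [-0.1  0.4 -1. ]
 t50.4 tcp [ 0.5  -0.33  0.36] w0.0006 gf0.0 F [-0.  -0.3 -0.4]
lid z [0.06732882 0.06960293 0.07170403]
keeper_seat [([0.5345, -0.1852, 0.0692], 0.56)]
lid_edge [([0.5185, -0.1839, 0.0693], 0.72)]
bail_bar [([0.4775, -0.1801, 0.1437], 0.49)]
lever_tip [([0.5194, -0.1816, 0.1096], 0.65)]
lid z [0.06586576 0.06785092 0.06958827]
keeper_seat [([0.5367, -0.1831, 0.0701], 0.53), ([0.5151, -0.1855, 0.1114], 0.27)]
lid_edge [([0.5189, -0.1791, 0.0651], 0.96), ([0.591, -0.1838, -0.0], 0.69)]
bail_bar [([0.4788, -0.1786, 0.1483], 0.76)]
lever_tip [([0.5187, -0.1831, 0.1087], 0.6)]
bar 165 [ 0.48010758 -0.18124607  0.1447858 ]
```

View pics/wrist_lid.png

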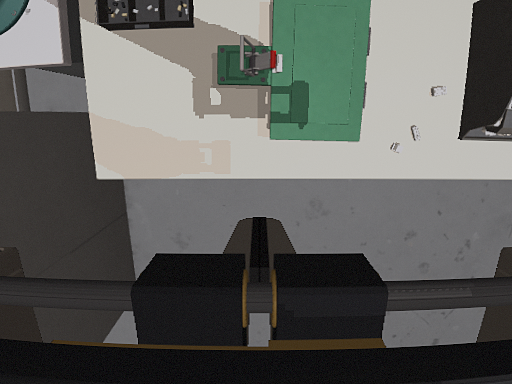

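The lid is shut (z≈0.068) and the bail leans back at its stop. Flipping the bail over.

```bash
python3 - <<'E'
from h import *
R=Rdown(0); env.reach([.435,-.182,.25],R); env.movel([.435,-.182,.128],R,.15); st("a"); env.movel([.507,-.182,.128],R,.06); st("b")
env.movel([.47,-.182,.128],R,.15); env.movel([.47,-.182,.25],R,.25); env.reach([.5,-.30,.30],R); env.pause(.5); st()
im,W=cloud("wrist"); save(im,"w8.png"); np.save("w8.npy",W)
for n in ["keeper_seat","bail_bar","lever_tip","latch_pivot"]: print(n,[(np.round(x["at"],4).tolist(),round(x["score"],2)) for x in tip_of("wrist",n)])
red=(im[...,0]>120)&(im[...,1]<60)&(W[...,2]>.09)&(W[...,0]<.54); print("roller",red.sum(),np.median(W[red],0) if red.any() else "")
q=W[(W[...,0]>.43)&(W[...,0]<.6)&(abs(W[...,1]+.183)<.035)&(W[...,2]>.126)&(W[...,2]<.16)]; print("above",len(q))
q=W[(W[...,0]>.525)&(W[...,0]<.6)&(abs(W[...,1]+.183)<.025)]
for x in np.arange(.525,.585,.003):
    s=q[(q[:,0]>=x)&(q[:,0]<x+.003)]; print(round(x,3),len(s),[np.round(np.median(s[abs(s[:,1]+.183-dy)<.005,2]),4) for dy in (-.016,0,.016)])
cv2.imwrite("pics/w8c.png",cv2.resize(cv2.imread("pics/w8.png")[20:170,190:390],None,fx=4,fy=4,interpolation=2))
E
```

```text
a t52.6 tcp [ 0.436 -0.182  0.129] w0.0007 gf0.0 F [-0.2  1.1  0.4]
b t54.0 tcp [ 0.507 -0.182  0.128] w0.0008 gf0.0 F [-0.2 -0.4 -0.9]
 t56.1 tcp [ 0.5 -0.3  0.3] w0.0006 gf0.0 F [ 0.3 -0.4  0.4]
keeper_seat [([0.5345, -0.1788, 0.0704], 0.64)]
bail_bar [([0.5504, -0.1836, 0.0724], 0.83)]
lever_tip [([0.5153, -0.1815, 0.1096], 0.78)]
latch_pivot [([0.4868, -0.1819, 0.0708], 0.77)]
roller 90 [ 0.51988859 -0.18260437  0.10894702]
above 0
0.525 102 [np.float64(0.067), np.float64(0.0802), np.float64(0.0775)]
0.528 82 [np.float64(0.0759), np.float64(0.0805), np.float64(0.0684)]
0.531 92 [np.float64(0.0677), np.float64(0.0806), np.float64(0.0709)]
0.534 78 [np.float64(0.0671), np.float64(0.0669), np.float64(0.0737)]
0.537 85 [np.float64(0.0673), np.float64(0.067), np.float64(0.0667)]
0.54 86 [np.float64(0.0675), np.float64(0.0666), np.float64(0.0674)]
0.543 105 [np.float64(0.0705), np.float64(0.0672), np.float64(0.0672)]
0.546 89 [np.float64(0.0712), np.float64(0.0714), np.float64(0.0719)]
0.549 77 [np.float64(0.0682), np.float64(0.0686), np.float64(0.0696)]
0.552 97 [np.float64(0.0681), np.float64(0.0682), np.float64(0.0675)]
0.555 86 [np.float64(0.0681), np.float64(0.0682), np.float64(0.0679)]
0.558 96 [np.float64(0.068), np.float64(0.0682), np.float64(0.0683)]
0.561 91 [np.float64(0.0683), np.float64(0.0689), np.float64(0.0685)]
0.564 86 [np.float64(0.0685), np.float64(0.0679), np.float64(0.0685)]
0.567 84 [np.float64(0.0682), np.float64(0.0685), np.float64(0.0684)]
0.57 97 [np.float64(0.0678), np.float64(0.0683), np.float64(0.0682)]
0.573 88 [np.float64(0.0678), np.float64(0.0684), np.float64(0.0682)]
0.576 87 [np.float64(0.0683), np.float64(0.0686), np.float64(0.0681)]
0.579 91 [np.float64(0.0686), np.float64(0.0684), np.float64(0.0681)]
0.582 93 [np.float64(0.0683), np.float64(0.0682), np.float64(0.0685)]
```

View pics/w8c.png

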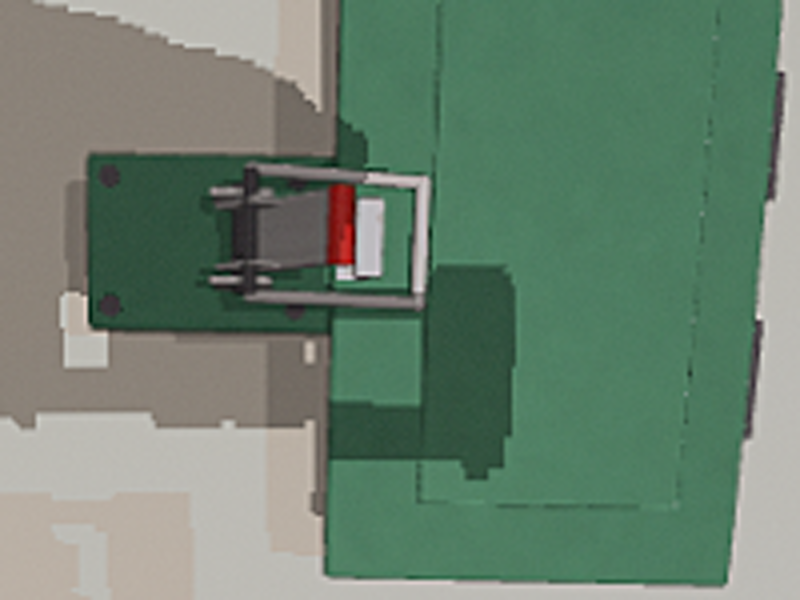

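The bar lies flat behind the keeper (crop 422,240) and the lever is still up. Pressing the lever.

```bash
python3 - <<'E'
from h import *
R=Rdown(0); y=-.1825
env.reach([.55,y,.2],R); env.movel([.55,y,.097],R,.12); st("a"); env.movel([.505,y,.099],R,.06); st("b"); env.movel([.485,y,.099],R,.04); st("c")
env.movel([.50,y,.105],R,.1); env.movel([.50,y,.15],R,.2); env.movel([.44,y,.15],R,.2)
im,W=cloud("scene")
print("tip",[(np.round(x["at"],4).tolist(),round(x["score"],2)) for x in tip_of("scene","lever_tip")],[(np.round(x["at"],4).tolist(),round(x["score"],2)) for x in tip_of("scene","bail_bar")])
for z in (.115,.10,.09,.082,.078): env.movel([.447,y,z],R,.05); st("z%.3f"%z)
E
```

```text
a t58.1 tcp [ 0.551 -0.183  0.098] w0.0006 gf0.0 F [ 0.2  0.  -0.5]
b t59.0 tcp [ 0.504 -0.183  0.099] w0.0001 gf0.0 F [ 0.3 -1.5 -0.4]
c t59.6 tcp [ 0.485 -0.183  0.099] w0.0006 gf0.5 F [1.  0.8 1.2]
tip [([0.4664, -0.1815, 0.1157], 0.56)] [([0.4554, 0.0549, -0.0022], 0.58), ([0.5308, -0.1841, 0.0685], 0.36)]
z0.115 t61.8 tcp [ 0.447 -0.182  0.115] w0.0006 gf0.0 F [-0.3 -0.6  0.8]
z0.100 t62.2 tcp [ 0.447 -0.182  0.1  ] w0.0007 gf0.0 F [ 0.6 -0.1  0.4]
z0.090 t62.6 tcp [ 0.447 -0.182  0.09 ] w0.0001 gf0.0 F [ 0.6 -0.3 -0.3]
z0.082 t62.9 tcp [ 0.447 -0.182  0.082] w0.0006 gf0.0 F [-0.7 -0.1  0.8]
z0.078 t63.1 tcp [ 0.447 -0.182  0.078] w0.0005 gf0.0 F [ 0.5 -0.1 -1.1]
```

```bash
python3 - <<'E'
from h import *
R=Rdown(0); y=-.1825
env.movel([.447,y,.16],R,.15); env.reach([.5,-.30,.30],R)
im,W=cloud("wrist"); save(im,"w9.png")
red=(im[...,0]>120)&(im[...,1]<60)&(W[...,2]>.05)&(W[...,0]<.54)&(W[...,0]>.42); print("roller",red.sum(),np.median(W[red],0))
for n in ["bail_bar","lever_tip"]: print(n,[(np.round(x["at"],4).tolist(),round(x["score"],2)) for x in tip_of("wrist",n)])
cv2.imwrite("pics/w9c.png",cv2.resize(cv2.imread("pics/w9.png")[20:170,190:390],None,fx=4,fy=4,interpolation=2))
E
```

```text
roller 88 [ 0.46978729 -0.18103334  0.11632749]
bail_bar [([0.4684, -0.1834, 0.1147], 0.48)]
lever_tip [([0.4663, -0.1846, 0.1123], 0.66)]
```

View pics/w9c.png

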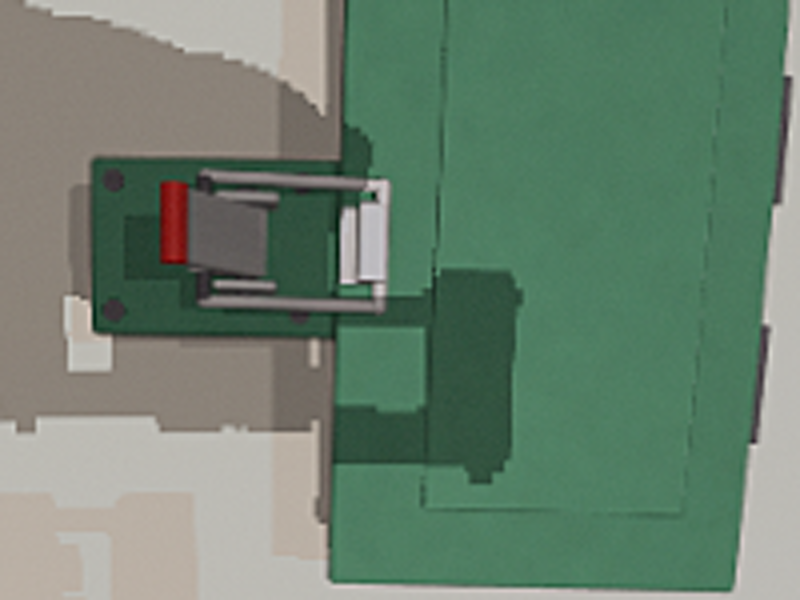

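The bail is hooked over the keeper (crop 380,245). The lever is only about half-way (roller at 174,222) because my finger came down past the roller. Pressing along the roller's arc instead.

```bash
python3 - <<'E'
from h import *
R=Rdown(0); y=-.1825
f=lambda t,dx=.003,dz=.005:[.489-.046*np.cos(t)+dx,y,.072+.046*np.sin(t)+dz]
env.reach([.472,y,.2],R); env.movel(f(1.15,.003,.010),R,.1); st("top")
for t in (1.0,.8,.6,.4,.2,0.05): env.movel(f(t),R,.05); st("%.2f"%t)
env.movel([.447,y,.0755],R,.03); s=st("press")
env.movel([.447,y,.16],R,.15); env.reach([.5,-.30,.30],R)
im,W=cloud("wrist"); save(im,"w10.png")
red=(im[...,0]>120)&(im[...,1]<60)&(W[...,2]>.05)&(W[...,0]<.54)&(W[...,0]>.40); print("roller",red.sum(),np.median(W[red],0))
cv2.imwrite("pics/w10c.png",cv2.resize(cv2.imread("pics/w10.png")[20:170,190:390],None,fx=4,fy=4,interpolation=2))
E
```

```text
top t66.3 tcp [ 0.474 -0.183  0.124] w0.0010 gf0.0 F [-0.1 -0.8  0.4]
1.00 t66.7 tcp [ 0.466 -0.183  0.116] w0.0002 gf3.5 F [-3.  -0.2  7.2]
0.80 t67.0 tcp [ 0.457 -0.183  0.11 ] w0.0004 gf4.2 F [-6.5  0.2  7. ]
0.60 t67.4 tcp [ 0.454 -0.183  0.103] w0.0007 gf0.0 F [0.8 0.6 0.9]
0.40 t67.7 tcp [ 0.449 -0.182  0.095] w0.0009 gf0.0 F [-0.3  0.4  0.2]
0.20 t68.0 tcp [ 0.447 -0.182  0.086] w0.0004 gf0.0 F [0.3 0.3 0.3]
0.05 t68.3 tcp [ 0.447 -0.183  0.08 ] w0.0006 gf3.1 F [-0.5  0.5  6.6]
press t68.6 tcp [ 0.447 -0.183  0.078] w0.0008 gf16.2 F [-8.4  1.6 33.1]
roller 55 [ 0.44354695 -0.18052731  0.07848137]
```

View pics/w10c.png

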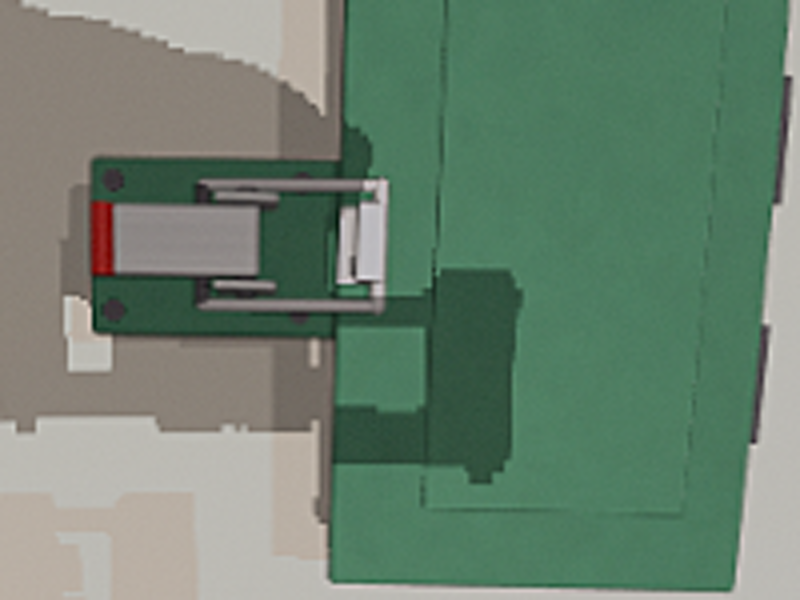

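The lever lies flat (roller at 102,238, z≈0.078), the bail is hooked, and the robot is clear. There's no label holder in any view. Handing in.

```bash
python3 -c "
from h import *
print(workorder.finish_job())"
```

```text
the job is handed in; nothing more can be done
None
```

I packed both markers, the screwdriver and the connector flat in the case, shut the lid, hooked the bail behind the keeper and pressed the lever flat. I then handed the job in; the hand-in returned no verdict. No label holder was in any view, so none was packed. I nudged the bail while loading and set it back before closing the lid.

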